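# Clamp a circuit module in the board holder and lock it

## Robot

A 6-joint arm with a two-finger parallel gripper is mounted at the origin on the work surface. World frame = base frame: x ahead of the robot, y to its left, z up, the work surface at z = 0. Lengths are in m, angles in degrees, forces in N, time in s.
With the tool pointing down it reaches from about 0.3 to 0.75 m from the base axis. Payload 8.5 kg.
Tool frame: the origin (TCP) lies midway between the tips of the shut fingers; the grasp point (between the pads) lies 19 mm behind it; z points along the fingers, y is the direction in which the jaws open and shut (so a half turn about z gives the same grasp; the last joint's range is limited). The gripper opens to 85 mm and grips with 20 to 120 N. Pads are 22 mm wide; open, the fingers measure 114 mm over their backs; the gripper's body (76 mm by 85 mm) begins 54 mm behind the grasp point. The pads swing forward as they close: fully open they stand 13 mm farther back than shut.
Start: joints at [-77.309, 21.807, 74.336, -0, 83.858, -12.336], TCP at [0.233, -0.498, 0.231] pointing down, gripper open.
Joint ranges: [-178.18, 178.18], [-50.72, 133.34], [12.68, 142.11], [-81.47, 261.47], [9.98, 163.14], [-165.26, 165.26]. Speed limits (degrees/s): [136.94, 136.94, 180, 180, 180, 180].

## Interface

Orientations are given as a 3x3 rotation matrix whose columns are the frame's x, y, z axes.
In Python, from rig import env, viewer, ticket gives the robot as it stands. The module is installed in compiled form; this text tells all that it offers.
- The arm moves only by the shell command python3 -m pendant 'ROWS' [FORCE]. ROWS is JSON, a list of rows, each a list of 3 entries, a list of its own where there are three numbers: the shift along the world's x, y, z in mm, then the turn about the world's z in rad, then the opening, from -1 (shut) to 1 (fully open). A call has 1 to 12 rows; each row shifts and turns the pose as measured when the row begins; what a row does not reach is not made up. A row lasts 1/8 s, in which the tool goes at most 62.5 mm and 10.7 degrees, less where a joint would pass 70% of its speed; a pose out of reach is approached as far as the arm can. A call with a gripper value outside its range is refused whole. The fingers move at their own pace and stop on an object; FORCE is the grip in N (left out, the last holds). Time passes only in rows, so rows that do not move let the fingers close. It gives the time, the measured TCP pose, the force and the opening at its end, in the units of the state.
- env.observe(): the state, without advancing time (a new reading comes with each control period).
- viewer.get_image(name): name is "scene" or "side" or "wrist"; returns (picture, depth): 480x640x3 uint8, red, green, blue; 480x640 float32, m along the optical axis (not along the pixel's ray), 0 where there is no reading.
- viewer.camera_params(name): a dict with "fx", "fy", "cx", "cy" (pixels), "D" ([k1, k2, p1, p2, k3] as OpenCV has them; the pictures are not rectified), "rvec" (rotation vector, rad) and "tvec" (3), from world to camera coordinates, as OpenCV has them; the wrist camera has in their place "T_tool_cam" (4x4, takes a point from camera to tool coordinates, whose origin is the TCP and whose axes are the flange's). Camera axes: x right, y down, z forward; pixel columns grow to the right and rows downward; lengths in m; the calibration is good to about 2 mm. A picture is of the moment at which its call begins: read the wrist's pose just before it. camera_params takes no time and is no camera call.
- ticket.close_job(): hands the job in, once; it reports no verdict.
The state is a dict: "time_s": time; "q": joint angles; "qvel": joint speeds; "joint_efforts": joint torques, N m; "position": TCP position; "tool_rot": TCP orientation; "ft_force": force on the tool from outside, world axes, zero at the start; "wrist_torque": the same for the moment, N m; "grip_width": finger opening in m.
Only numpy, scipy, OpenCV 4.12 (cv2) and the standard library are available. Lean on these libraries where they do the work, as an engineer would, in place of code of your own. Each camera call takes 0.05 s, during which the arm holds its last target. There are 200 camera calls.

## Task

Close the board holder on the circuit module lying loose on its rails: slide its jaw along until the module has been pushed square against the end jaw and the jaw stops dead, pressing it home firmly (about 15 N on the jaw) for a moment but not hard enough to crack it. Then lock the jaw by turning the dial clockwise until its pointer is at the long white mark, leaving the module clamped and the small things around the holder where they lie.

Things in the scene. Friction and masses are not known exactly. Their poses are not given: they have to be found in the camera images.
- holder: The circuit-board holder, fixed to the bench: dark steel base plate 150 x 370 mm (x, y), 12 mm thick, origin under its centre, z up. Two rails along y at x = -35 and +35 mm, 12 mm wide, tops at 30 mm height, y = -180 to +105 mm. A grey lock block 90 x 70 mm (x, y), top at 46 mm, at y = 140 mm carries the dial.
- end_jaw: The end stop: plain aluminium bar 120 x 12 x 22 mm (x, y, z) clamped rigidly across the rails at the -y end of the holder, somewhere differing from start to start; it does not move. Origin under its centre at 31 mm height; axes parallel to the holder's.
- end_face (a point): Centre of the end jaw's flat face that looks to the holder's +y, 4 mm above the bar's underside; axes parallel to the holder's.
- jaw: The sliding jaw: aluminium bar 120 x 12 x 22 mm (x, y, z) across the rails, guide rods to +y and an upright black grip on top. Origin under the bar's centre, at 31 mm height. It slides along the holder's y axis and closes towards -y (the end jaw), with 100 mm of travel from its open stop at y = +45 mm in the holder. It takes about 2.5 N to slide and stays where left.
- jaw_grip (a point): Top centre of the jaw's grip, 82 mm above the bench. The grip is 36 mm along x, 14 mm along y (its slide direction) and stands 30 mm above the aluminium bar, whose top is at 53 mm height. Axes parallel to the holder's.
- jaw_face (a point): Centre of the sliding jaw's flat face that looks to -y, 4 mm above the bar's underside; axes parallel to the holder's.
- board: The circuit module, loose on the rails between the jaws, a little askew: black tray with green circuit board, 96 mm along its x, 80 mm along its y, 10 mm thick (parts on top reach 17 mm), 0.13 to 0.23 kg. Origin under its centre; its underside lies at 30 mm height. Its two 96 mm edges are to be clamped between the jaws. More than 30 N on it cracks it.
- dial (a joint): Angle of the lock dial, rad: grows as the dial is turned clockwise seen from above, from 0 to 4.3 (stops). The long white mark is at 2.80; small ticks stand every 0.35 from 0 to 4.2. It needs about 0.04 N m and stays where it is left.
- dial_grip (a point): Point on the dial's axis (vertical) at the height to grip, 72 mm above the bench. The dial is a black disc of 48 mm diameter with an upright bar on it, 42 mm long, 11 mm thick, its top at 81 mm, foot at 55 mm. The point's x axis lies along the bar and points to its pointer end; the pointer end has a white line on top and a white nose at the disc's rim.
- dial_pointer (a point): Tip of the dial's white pointer nose, 28.5 mm from the dial's axis, 51 mm above the bench.
- lock_mark (a point): The long white mark on the lock block, 36 mm from the dial's axis, 46 mm above the bench: the dial is locked when the pointer points at it.
- loupe: Small black eye loupe, 40 mm diameter, 36 mm high, standing beside the holder. Bystander. Origin under its centre.
- screwdriver: Screwdriver with orange handle, 170 mm long, lying beside the holder. Bystander. Origin near its middle.
- tweezers: Steel tweezers, 137 mm long, 5 mm high, lying beside the holder on the robot's side. Bystander. Origin near its middle.
- chip: Black chip with two rows of legs, 17 x 36 x 8 mm, lying near the dial's end of the holder. Bystander. Origin under its centre.
Things that resemble listed ones, but are neither listed nor needed, are in the scene too. There is more than one size of the board; the one meant has the size given above.

How it is judged (in metres and radians):
On the way, in this order (a step that is already met when the one before it is completed fails the run):
1. the module is pressed square between the jaws: more than 6 N from the sliding jaw and from the end jaw at once, jaw faces less than 82 mm apart, for 0.2 s (contact force between each of jaw, end_jaw and board above 6 N and y of jaw_face in the frame of end_face below 0.082 m), for 0.2 s.
2. with the module still clamped, the dial stands within 0.1 rad of the long mark (y of jaw_face in the frame of end_face between 0.077 and 0.082 m and y of board in the frame of end_jaw between 0.04 and 0.052 m and x of board in the frame of holder between -0.03 and 0.03 m and z of board in the frame of holder between 0.026 and 0.034 m and angle between the y axis of board and the y axis of holder, either way round below 0.04 rad and value of joint dial between 2.7 and 2.9 rad), for 0.2 s.
At the end, for the whole second after the job is handed in: The module is at rest flat on the rails (within 4 mm), within 30 mm of the holder's middle line, square to it within 0.04 rad and between the jaws, whose faces are 77 to 82 mm apart, its centre 34 to 46 mm from the end face; the dial is within 0.1 rad of the long mark (all of step 2 and linear speed of board below 0.01 m/s); the robot touches nothing.
It fails at once if more than 30 N on the module from the sliding jaw (contact force between jaw and board above 30 N).
It fails at once if the loupe shoved more than 30 mm (distance of loupe from where it was at the start of the episode above 0.03 m).
It fails at once if the screwdriver shoved more than 30 mm (distance of screwdriver from where it was at the start of the episode above 0.03 m).
It fails at once if the tweezers shoved more than 30 mm (distance of tweezers from where it was at the start of the episode above 0.03 m).
It fails at once if the chip shoved more than 30 mm (distance of chip from where it was at the start of the episode above 0.03 m).
It also fails if it takes over 70 s, if anything falls off the work surface, if the arm or the gripper's body presses on something with over 40 N, if the wrist force passes 120 N, or if a joint passes its speed limit or range.

## Working session

There is one attempt and no reset: what is moved stays moved. The work goes in short steps, Python scripts to look and compute and a shell command to move; the robot and the scene stay as the last step left them, time stands still between calls to the robot, and variables do not carry over. Pictures are saved under pics/ and viewed, about 8 in all and at most 12, crops included, and the job is handed in when it is done.

```bash
mkdir -p pics; cat > h.py <<'E'
from rig import env, viewer, ticket
import numpy as np, cv2
def cam(n):
    p=viewer.camera_params(n)
    K=np.array([[p['fx'],0,p['cx']],[0,p['fy'],p['cy']],[0,0,1.]]);D=np.array(p['D'],float)
    if 'rvec' in p:
        R=cv2.Rodrigues(np.array(p['rvec'],float))[0];t=np.array(p['tvec'],float).ravel()
        return K,D,R.T,-R.T@t
    s=env.observe();T=np.array(p['T_tool_cam']);W=np.eye(4);W[:3,:3]=s['tool_rot'];W[:3,3]=s['position'];M=W@T
    return K,D,M[:3,:3],M[:3,3]
def ray(c,uv,z):
    K,D,R,o=c
    n=cv2.undistortPoints(np.array(uv,float).reshape(-1,1,2),K,D).reshape(-1,2)
    d=np.c_[n,np.ones(len(n))]@R.T
    return o+d*((z-o[2])/d[:,2])[:,None]
def proj(c,P):
    K,D,R,o=c
    return cv2.projectPoints(np.array(P,float).reshape(-1,3),cv2.Rodrigues(R.T)[0],-R.T@o,K,D)[0].reshape(-1,2)
def snap(n,f):
    c=cam(n);im,d=viewer.get_image(n);cv2.imwrite('pics/%s.png'%f,im[:,:,::-1]);np.save('pics/%s.npy'%f,d)
    np.save('pics/%s_c.npy'%f,np.array(c,dtype=object),allow_pickle=True);return im,d,c
E
python3 - <<'E'
from h import *
for n in('scene','side','wrist'):
    im,d,c=snap(n,n+'0');print(n,c[3],c[2][:,2])
print({k:v for k,v in env.observe().items() if k in('position','ft_force','grip_width','tool_rot')})
E
```

```text
scene [ 1.01530868 -0.0693081   0.82629589] [-0.5577249   0.10950421 -0.82277079]
side [0.32062653 0.55614364 0.62348076] [ 0.25037413 -0.69672837 -0.67222196]
wrist [ 0.29269423 -0.47041298  0.37417716] [-0.23817621 -0.11036995 -0.96493034]
{'position': array([ 0.23263219, -0.4981521 ,  0.23088285]), 'tool_rot': array([[ 9.06087640e-01,  4.23089989e-01, -2.20600605e-04],
       [ 4.23089983e-01, -9.06087095e-01,  1.02098358e-03],
       [ 2.32084570e-04, -1.01843451e-03, -9.99999454e-01]]), 'ft_force': array([ 0.51116618,  0.68451677, -0.59444038]), 'grip_width': 0.0855591588288028}
```

View pics/scene0.png

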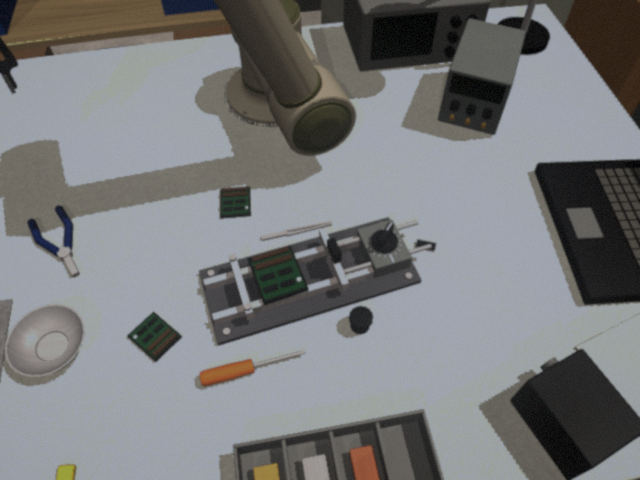

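View pics/side0.png

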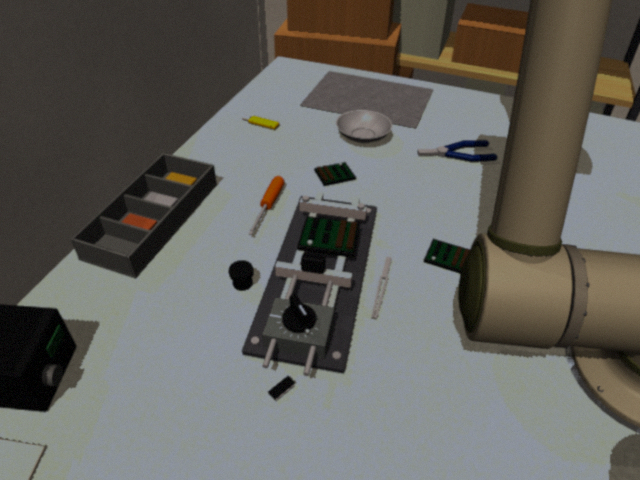

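The scene shows three green boards: (278,275) on the rails, and smaller loose ones at (235,202) and (154,336). The one on the rails is meant. The jaw grip is at about (334,247), the dial at (384,240), and the end jaw at (240,283). The tweezers, loupe, screwdriver and chip lie around the holder. I'll check this in a close crop.

```bash
python3 - <<'E'
from h import *
im=cv2.imread('pics/scene0.png')[200:350,190:450]
cv2.imwrite('pics/crop1.png',cv2.convertScaleAbs(cv2.resize(im,None,fx=3,fy=3,interpolation=cv2.INTER_CUBIC),alpha=1.5))
c=np.load('pics/scene0_c.npy',allow_pickle=True)
P=ray(c,[[201,268],[390,220],[421,282],[218,341]],0.012)
print(P.round(3)); print(np.linalg.norm(P-np.roll(P,-1,0),axis=1))
E
```

```text
[[ 0.473 -0.191  0.012]
 [ 0.428  0.169  0.012]
 [ 0.572  0.189  0.012]
 [ 0.62  -0.171  0.012]]
[0.36335469 0.14460838 0.36383042 0.14905322]
```

View pics/crop1.png

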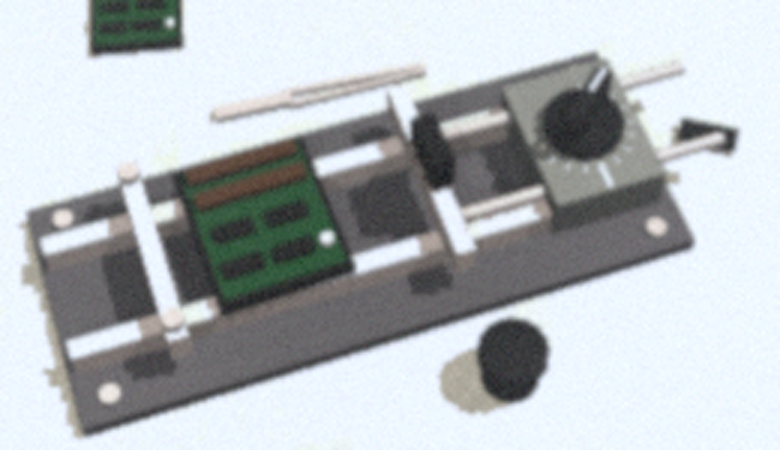

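Crop check: the board on the rails is the large 96x80 mm module with black tray, lying between end jaw and sliding jaw. The dial pointer is at crop (600,75), and the long mark at crop (605,175). Next I'll work out the holder pose and targets.

```bash
cat >> h.py <<'E'
def frame(): 
    h=np.load('hold.npy');a=h[2];return np.array([[np.cos(a),-np.sin(a)],[np.sin(a),np.cos(a)]]),h[:2]
def toH(P): R,o=frame();return (np.atleast_2d(P)[:,:2]-o)@R
def toW(p): R,o=frame();return o+np.atleast_2d(p)[:,:2]@R.T
E
python3 - <<'E'
from h import *
c=np.load('pics/scene0_c.npy',allow_pickle=True)
cr=lambda L:np.array(L)/3+[190,200]
P=ray(c,cr([[27,212],[600,55],[692,242],[82,433]]),0.012);print(P.round(4))
print(np.linalg.norm(P-np.roll(P,-1,0),axis=1))
d=(P[1]+P[2]-P[0]-P[3]);a=np.arctan2(-d[0],d[1]);np.save('hold.npy',[*P.mean(0)[:2],a]);print(P.mean(0),a)
print('end jaw top ends',toH(ray(c,cr([[128,175],[178,340]]),.053)))
print('jaw top ends',toH(ray(c,cr([[398,92],[462,250]]),.053)))
print('grip top',toH(ray(c,cr([[430,140]]),.078)))
print('dial/pointer/mark',toH(ray(c,cr([[585,125]]),.055)),toH(ray(c,cr([[608,68]]),.081)),toH(ray(c,cr([[605,178]]),.046)))
g=toW([[0,.045],[0,.14]]);print('jaw open stop, dial W',g)
print('board',toH(ray(c,cr([[180,178],[300,145],[350,270],[225,308]]),.04)))
E
```

```text
[[ 0.4778 -0.1951  0.012 ]
 [ 0.4245  0.1703  0.012 ]
 [ 0.5689  0.1892  0.012 ]
 [ 0.6262 -0.173   0.012 ]]
[0.36933873 0.1456292  0.36675357 0.15009988]
[ 0.52434788 -0.00213731  0.012     ] 0.15088866324517106
end jaw top ends [[-0.05318437 -0.12148662]
 [ 0.05891048 -0.12106476]]
jaw top ends [[-0.05862918  0.04434663]
 [ 0.05588445  0.04262335]]
grip top [[-0.00383503  0.04454597]]
dial/pointer/mark [[0.00089027 0.1396945 ]] [[-0.01609022  0.15859205]] [[0.03376409 0.1394151 ]]
jaw open stop, dial W [[0.51758363 0.04235139]
 [0.50330354 0.13627199]]
board [[-0.05017892 -0.09293811]
 [-0.0497345  -0.01994189]
 [ 0.04058736 -0.01826529]
 [ 0.04112503 -0.09111605]]
```

```bash
python3 -m pendant '[[[28,54,2],-0.03,1],[[28,54,2],-0.03,1],[[28,54,2],-0.03,1],[[28,54,2],-0.03,1],[[28,54,2],-0.03,1],[[28,54,2],-0.03,1],[[28,54,2],-0.03,1],[[28,54,2],-0.03,1],[[28,54,2],-0.03,1],[[28,54,2],-0.02,1],[[0,0,0],0,0],[[0,0,0],0,0]]' 40
python3 - <<'E'
from h import *
snap('wrist','w1');s=env.observe();print(s['position'],s['tool_rot'][:,1],s['grip_width'],s['q'])
im=cv2.imread('pics/w1.png');cv2.imwrite('pics/w1b.png',cv2.convertScaleAbs(im,alpha=1.4))
E
```

```text
time_s: 1.65
position: [0.5158, 0.0586, 0.2486]
tool_rot: [[0.991, 0.135, -0.001], [0.135, -0.991, 0.003], [-0.0, -0.003, -1.0]]
ft_force: [0.5, 0.3, -0.1]
grip_width: 0.0515
[0.51576489 0.05845392 0.2486214 ] [ 0.13390257 -0.99098832 -0.00349882] 0.04426306147300553 [-6.71472417 17.98426229 77.29465473  0.19198926 84.78254969 75.57248049]
```

View pics/w1b.png

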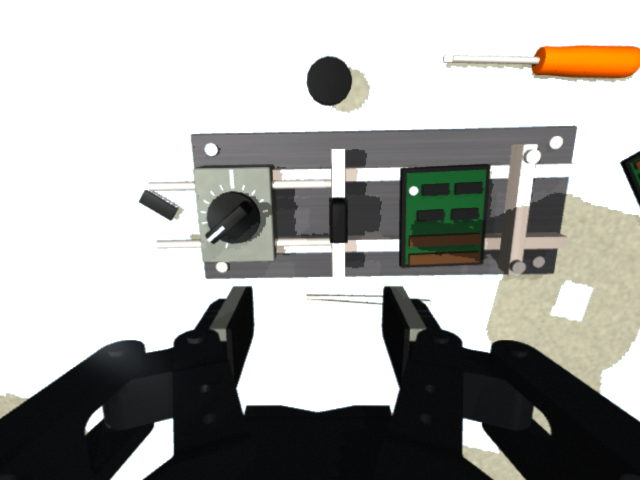

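The wrist view shows the jaw grip at (339,220), dial at (233,217) with pointer nose near (209,240), long mark at (232,177), board at (444,216) and end jaw at (523,205).

```bash
python3 - <<'E'
from h import *
c=np.load('pics/w1_c.npy',allow_pickle=True)
P=ray(c,[[205,277],[192,134],[577,126],[555,272]],0.012);print(np.linalg.norm(P-np.roll(P,-1,0),axis=1))
d=P[0]+P[1]-P[2]-P[3];a=np.arctan2(-d[0],d[1]);print('old',np.load('hold.npy'),'new',P.mean(0),a)
np.save('hold.npy',[*P.mean(0)[:2],a])
G=ray(c,[[339,201]],.082);J=ray(c,[[338,150],[339,276]],.053);E=ray(c,[[525,145],[519,272]],.053);
D=ray(c,[[234,217]],.055);N=ray(c,[[208,240]],.08);M=ray(c,[[232,172],[234,184]],.046);B=ray(c,[[401,168],[489,166],[485,265],[401,267]],.04)
B0=ray(c,[[250,207]],.081)
for n,x in dict(G=G,J=J,E=E,D=D,N=N,B0=B0,M=M,B=B).items():print(n,x[:,:2].round(4).tolist(),toH(x).round(4).tolist())
for pt in ([339,220],[234,217],[444,216]): print(np.load('pics/w1.npy')[pt[1],pt[0]])
print(toW([[0,.045],[0,.14]]), ray(c,[[339,220]],.07))
E
```

```text
[0.14704156 0.36744004 0.14731867 0.37056351]
old [ 0.52434788 -0.00213731  0.15088866] new [ 0.52142926 -0.00472841  0.012     ] 0.1517708071301619
G [[0.5322, 0.0431]] [[0.0179, 0.0456]]
J [[0.5718, 0.0484], [0.4563, 0.0301]] [[0.0578, 0.0449], [-0.0591, 0.0443]]
E [[0.597, -0.1105], [0.4834, -0.1373]] [[0.0587, -0.116], [-0.0577, -0.1253]]
D [[0.5006, 0.1333]] [[0.0003, 0.1396]]
N [[0.4836, 0.1488]] [[-0.0142, 0.1575]]
B0 [[0.5171, 0.1157]] [[0.0139, 0.1197]]
M [[0.5396, 0.14], [0.529, 0.1374]] [[0.0398, 0.1403], [0.029, 0.1393]]
B [[0.5632, -0.0118], [0.5755, -0.0905], [0.4822, -0.1107], [0.469, -0.0302]] [[0.0403, -0.0133], [0.0405, -0.0929], [-0.0548, -0.0988], [-0.0557, -0.0172]]
0.31627727
0.3164568
0.35742044
[[0.51462577 0.03975431]
 [0.50026283 0.13366227]] [[0.51383641 0.03969272 0.07      ]]
```

```bash
python3 -m pendant '[[[-1,-19,-40],0.017,0],[[0,0,-50],0,0],[[0,0,-45],0,0],[[0,0,-35],0,0],[[0,0,-15],0,0],[[0,0,0],0,0]]' 40
python3 -c "
from h import *
s=env.observe();print(s['position'],s['ft_force'],s['grip_width'],toH(s['position']))"
```

```text
time_s: 2.45
position: [0.5125, 0.0304, 0.0602]
tool_rot: [[0.99, 0.139, 0.002], [0.139, -0.99, 0.002], [0.003, -0.002, -1.0]]
ft_force: [0.0, -0.4, -0.6]
grip_width: 0.0431
[0.51248567 0.03042343 0.06018733] [ 0.00557383 -0.43645277 -0.56058627] 0.043065658807580814 [[-0.00352622  0.03609994]]
```

```bash
python3 -m pendant '[[[2,9,-2],0.01,0],[[0,0,0],0,0]]' 40
python3 -m pendant '[[[0,0,0],0,-1],[[0,0,0],0,-1],[[0,0,0],0,-1],[[0,0,0],0,-1]]' 40
python3 -c "
from h import *
s=env.observe();print(s['position'],s['ft_force'],s['grip_width'],toH(s['position']))"
```

```text
time_s: 2.7
position: [0.5152, 0.0389, 0.0597]
tool_rot: [[0.989, 0.148, 0.005], [0.148, -0.989, 0.002], [0.005, -0.001, -1.0]]
ft_force: [-0.7, 0.3, -0.1]
grip_width: 0.0426
time_s: 3.2
position: [0.5156, 0.039, 0.0607]
tool_rot: [[0.989, 0.149, 0.007], [0.149, -0.989, 0.001], [0.007, -0.0, -1.0]]
ft_force: [0.1, 0.3, -1.8]
grip_width: 0.0132
[0.51557655 0.03903075 0.06072497] [ 0.10900373  0.26877785 -1.79274106] 0.013237583682295556 [[0.00083046 0.04414102]]
```

```bash
python3 -m pendant '[[[0.8,-5,0],0,-1],[[0.8,-5,0],0,-1],[[0.8,-5,0],0,-1],[[0.8,-5,0],0,-1],[[0.8,-5,0],0,-1],[[0.8,-5,0],0,-1],[[0.8,-5,0],0,-1],[[0.8,-5,0],0,-1]]'
python3 -c "
from h import *
s=env.observe();print(s['position'],s['ft_force'],s['grip_width'],toH(s['position']))"
```

```text
time_s: 4.2
position: [0.5221, -0.0031, 0.0607]
tool_rot: [[0.989, 0.149, 0.006], [0.149, -0.989, 0.003], [0.006, -0.002, -1.0]]
ft_force: [-0.4, 3.4, 0.4]
grip_width: 0.0132
[ 0.52206661 -0.0031418   0.0606949 ] [-0.37556815  3.36839445  0.40320339] 0.013157761768801594 [[0.00086989 0.00147202]]
```

```bash
python3 -m pendant '[[[0.4,-2.5,0],0,-1],[[0.4,-2.5,0],0,-1],[[0.4,-2.5,0],0,-1],[[0.4,-2.5,0],0,-1],[[0.4,-2.5,0],0,-1],[[0.4,-2.5,0],0,-1],[[0.4,-2.5,0],0,-1],[[0.4,-2.5,0],0,-1]]'
python3 -m pendant '[[[0.2,-1.5,0],0,-1],[[0.2,-1.5,0],0,-1]]'
python3 -c "
from h import *
s=env.observe();print(s['position'],s['ft_force'],s['grip_width'],toH(s['position']))"
```

```text
time_s: 5.2
position: [0.5253, -0.024, 0.0607]
tool_rot: [[0.989, 0.149, 0.006], [0.149, -0.989, 0.003], [0.006, -0.003, -1.0]]
ft_force: [-0.4, 4.1, 0.7]
grip_width: 0.013
time_s: 5.45
position: [0.5258, -0.0273, 0.0607]
tool_rot: [[0.989, 0.149, 0.006], [0.149, -0.989, 0.003], [0.006, -0.002, -1.0]]
ft_force: [-0.3, 3.3, 0.6]
grip_width: 0.0131
[ 0.5258079  -0.02730751  0.06070069] [-0.31661331  3.31505119  0.60425137] 0.013126636681381214 [[ 0.00091459 -0.02298154]]
```

```bash
python3 -m pendant '[[[0.15,-1,0],0,-1],[[0.15,-1,0],0,-1],[[0.15,-1,0],0,-1]]' | grep -E "pos|force"
python3 -m pendant '[[[0.1,-0.7,0],0,-1]]' | grep -E "pos|force"
```

```text
position: [0.5263, -0.0305, 0.0607]
ft_force: [-0.5, 4.5, 0.2]
position: [0.5264, -0.0313, 0.0607]
ft_force: [0.5, 4.9, 0.5]
```

```bash
python3 -m pendant '[[[0.1,-0.7,0],0,-1]]' | grep -E "pos|force"
python3 -m pendant '[[[0.1,-0.7,0],0,-1]]' | grep -E "pos|force"
```

```text
position: [0.5264, -0.0314, 0.0607]
ft_force: [-0.0, 10.0, 1.1]
position: [0.5264, -0.0314, 0.0607]
ft_force: [0.3, 8.5, 1.0]
```

```bash
python3 -m pendant '[[[0.1,-0.5,0],0,-1]]' | grep -E "pos|force"
```

```text
position: [0.5264, -0.0314, 0.0607]
ft_force: [1.4, 6.6, 1.3]
```

```bash
python3 -m pendant '[[[0.15,-1,0],0,-1]]' | grep -E "pos|force"
python3 -m pendant '[[[0.18,-1.2,0],0,-1],[[0.18,-1.2,0],0,-1]]' | grep -E "pos|force"
```

```text
position: [0.5264, -0.0314, 0.0607]
ft_force: [0.8, 11.3, 2.6]
position: [0.5264, -0.0314, 0.0607]
ft_force: [0.8, 10.9, 2.2]
```

```bash
python3 -m pendant '[[[0.18,-1.2,0],0,-1],[[0.18,-1.2,0],0,-1],[[0.18,-1.2,0],0,-1],[[0.18,-1.2,0],0,-1]]' | grep -E "pos|force"
```

```text
position: [0.5264, -0.0313, 0.0607]
ft_force: [-0.1, 12.0, 0.4]
```

```bash
python3 -m pendant '[[[0.24,-1.6,0],0,-1],[[0.24,-1.6,0],0,-1],[[0.24,-1.6,0],0,-1],[[0.24,-1.6,0],0,-1]]' | grep -E "pos|force"
python3 -c "
from h import *
s=env.observe();print(s['position'],s['ft_force'],s['grip_width'],toH(s['position']))"
```

```text
position: [0.5264, -0.0312, 0.0608]
ft_force: [0.4, 14.7, 1.2]
[ 0.52639405 -0.03124717  0.06075129] [ 0.43210487 14.65287544  1.18123758] 0.01319676399891485 [[ 0.00089838 -0.02696454]]
```

Jaw stopped dead and was held at 14.7 N. Now I'll release, rise, and turn towards the dial's bar.

```bash
python3 -m pendant '[[[0,0,0],0,-1],[[0,0,0],0,0],[[0,0,0],0,0],[[0,0,0],0,0],[[0,0,40],0,0],[[0,0,60],0,0],[[0,0,55],0,0],[[-3,20,0],0.17,0],[[-3,20,0],0.17,0],[[-4,20,0],0.17,0],[[-4,20,0],0.17,0],[[0,0,0],0,0]]'
python3 - <<'E'
from h import *
snap('wrist','w2');im=cv2.imread('pics/w2.png');cv2.imwrite('pics/w2b.png',cv2.convertScaleAbs(im,alpha=1.4))
E
```

```text
time_s: 9.2
position: [0.5117, 0.0477, 0.2216]
tool_rot: [[0.662, 0.75, -0.013], [0.75, -0.662, 0.021], [0.007, -0.024, -1.0]]
ft_force: [-0.4, -0.3, 0.0]
grip_width: 0.0425
```

View pics/w2b.png

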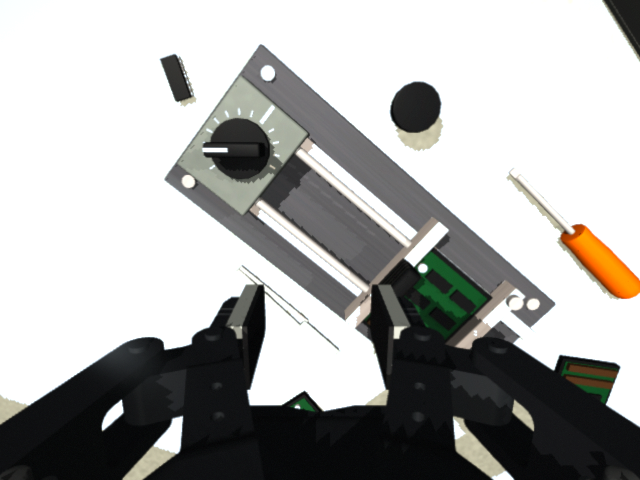

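The module is clamped between the jaws (jaw bar at (405,265), board (450,290)). The dial bar runs from its pointer end (203,150) to (262,151), and the mark is at (267,114).

```bash
python3 - <<'E'
from h import *
c=np.load('pics/w2_c.npy',allow_pickle=True)
B=ray(c,[[203,150],[262,150.5]],.081);M=ray(c,[[262,122],[273,106]],.046);D=ray(c,[[239,149]],.055)
print(B,M,D,np.linalg.norm(B[0]-B[1]))
ctr=B.mean(0);print('dial ctr H',toH(ctr),toH(D))
ab=np.degrees(np.arctan2(*(B[0]-B[1])[[1,0]]));am=np.degrees(np.arctan2(*(M[1]-M[0])[[1,0]]));am2=np.degrees(np.arctan2(*(M.mean(0)-ctr)[[1,0]]))
print(ab,am,am2,'dial',2.8-np.radians(ab-am2), 'holder yaw',np.degrees(frame and np.load('hold.npy')[2]))
s=env.observe();y=np.degrees(np.arctan2(s['tool_rot'][1,1],s['tool_rot'][0,1]));print('yaw',y,'turn rad',np.radians(ab-90-y),s['position'],s['q'])
E
```

```text
[[0.48375757 0.14795475 0.081     ]
 [0.516151   0.119041   0.081     ]] [[0.52654521 0.13825897 0.046     ]
 [0.54156945 0.14122604 0.046     ]] [[0.4993245  0.13432752 0.055     ]] 0.04342049493514896
dial ctr H [[-0.00032986  0.13988414]] [[-0.00082697  0.14079946]]
138.2485195979381 11.171327726520795 10.376506636529056 dial 0.5682123526705474 holder yaw 8.695826701852297
yaw -41.571763957218586 turn rad 1.5676596831124021 [0.51188214 0.04709212 0.22154085] [-8.49647962 18.93433544 80.51116619  1.0587045  81.47169091 32.91430739]
```

```bash
python3 -m pendant '[[[-1.5,10,0],0.17,0],[[-1.5,10,0],0.17,0],[[-1.5,10,0],0.17,0],[[-1.5,10,0],0.17,0],[[-1.5,10,0],0.17,0],[[-1.5,10,0],0.17,0],[[-1.5,10,0],0.17,0],[[-1.5,10,0],0.17,0],[[0,6,0],0.17,0],[[0,0,0],0,0]]'
```

```text
time_s: 10.5
position: [0.5029, 0.1257, 0.2206]
tool_rot: [[-0.723, 0.69, -0.019], [0.69, 0.723, -0.015], [0.003, -0.024, -1.0]]
ft_force: [-0.2, -0.5, 1.1]
grip_width: 0.043
```

```bash
python3 -m pendant '[[[-3,8,-30],0,0],[[0,0,-45],0,0],[[0,0,-35],0,0],[[0,0,-15],0,0],[[0,0,0],0,0]]'
```

```text
time_s: 11.12
position: [0.5015, 0.1297, 0.0925]
tool_rot: [[-0.7, 0.714, -0.016], [0.714, 0.7, -0.015], [0.001, -0.022, -1.0]]
ft_force: [-0.1, 0.2, -0.3]
grip_width: 0.0428
```

```bash
python3 -m pendant '[[[-1.5,4,-10],0.02,0],[[0,0,-15],0,0],[[0,0,-8],0,0],[[0,0,0],0,0]]'
```

```text
time_s: 11.62
position: [0.5013, 0.1335, 0.06]
tool_rot: [[-0.711, 0.703, -0.012], [0.703, 0.711, -0.015], [-0.003, -0.019, -1.0]]
ft_force: [0.2, -0.8, 0.9]
grip_width: 0.0426
```

```bash
python3 -m pendant '[[[-1,0,0],0,-1],[[0,0,0],0,-1],[[0,0,0],0,-1],[[0,0,0],0,-1]]' 30
python3 -m pendant '[[[0,0,0],-0.15,-1],[[0,0,0],-0.15,-1],[[0,0,0],-0.15,-1],[[0,0,0],0,-1]]'
```

```text
time_s: 12.12
position: [0.5006, 0.1336, 0.0609]
tool_rot: [[-0.711, 0.703, -0.01], [0.703, 0.711, -0.015], [-0.004, -0.018, -1.0]]
ft_force: [-0.5, -0.5, -3.8]
grip_width: 0.0102
time_s: 12.62
position: [0.4999, 0.1332, 0.0609]
tool_rot: [[-0.323, 0.946, -0.017], [0.946, 0.323, -0.01], [-0.004, -0.02, -1.0]]
ft_force: [-0.2, 0.1, -2.5]
grip_width: 0.0101
```

```bash
python3 -m pendant '[[[0,0,0],-0.16,-1],[[0,0,0],-0.16,-1],[[0,0,0],-0.16,-1],[[0,0,0],-0.16,-1],[[0,0,0],-0.16,-1],[[0,0,0],-0.16,-1],[[0,0,0],-0.16,-1],[[0,0,0],-0.16,-1],[[0,0,0],-0.16,-1],[[0,0,0],-0.16,-1],[[0,0,0],0,-1]]'
python3 -c "
from h import *
s=env.observe();y=np.arctan2(s['tool_rot'][1,1],s['tool_rot'][0,1]);print(np.degrees(y),np.load('hold.npy')[2]-np.pi/2-y,s['wrist_torque'])"
```

```text
time_s: 14.0
position: [0.4976, 0.1346, 0.0609]
tool_rot: [[0.958, 0.287, -0.011], [0.288, -0.958, 0.021], [-0.005, -0.024, -1.0]]
ft_force: [0.1, -0.1, -1.9]
grip_width: 0.0103
-73.29192961850522 -0.13984003268186718 [-0.25334374 -0.10437035 -0.0414577 ]
```

```bash
python3 -m pendant '[[[1,0,0],-0.1,-1],[[0,0,0],-0.03,-1],[[0,0,0],0,-1]]'
python3 -c "
from h import *
s=env.observe();y=np.arctan2(s['tool_rot'][1,1],s['tool_rot'][0,1]);print(np.degrees(y),np.load('hold.npy')[2]-np.pi/2-y,s['wrist_torque'])"
```

```text
time_s: 14.38
position: [0.4976, 0.1348, 0.0609]
tool_rot: [[0.985, 0.172, -0.011], [0.173, -0.985, 0.022], [-0.007, -0.024, -1.0]]
ft_force: [-0.9, 0.9, -1.7]
grip_width: 0.0104
-80.06508851030146 -0.021626109259292425 [-0.1717433   0.01264682 -0.05765089]
```

Nearly there; I'll add a last nudge, then open, rise and look.

```bash
python3 -m pendant '[[[0,0,0],-0.02,-1],[[0,0,0],0,-1],[[0,0,0],0,0],[[0,0,0],0,0],[[0,0,0],0,0]]'
python3 -m pendant '[[[0,0,30],0,0],[[0,0,50],0,0],[[0,0,55],0,0],[[0,-30,0],0,0],[[0,-30,0],0,0],[[0,0,0],0,0]]'
python3 - <<'E'
from h import *
snap('wrist','w3');im=cv2.imread('pics/w3.png');cv2.imwrite('pics/w3b.png',cv2.convertScaleAbs(im,alpha=1.4))
E
```

```text
time_s: 15.0
position: [0.4984, 0.1345, 0.0613]
tool_rot: [[0.988, 0.156, -0.009], [0.156, -0.988, 0.023], [-0.005, -0.024, -1.0]]
ft_force: [-0.9, -0.1, -0.2]
grip_width: 0.0428
time_s: 15.75
position: [0.4981, 0.073, 0.2015]
tool_rot: [[0.988, 0.157, -0.007], [0.157, -0.987, 0.022], [-0.003, -0.023, -1.0]]
ft_force: [-0.3, 0.3, -0.5]
grip_width: 0.0431
```

View pics/w3b.png

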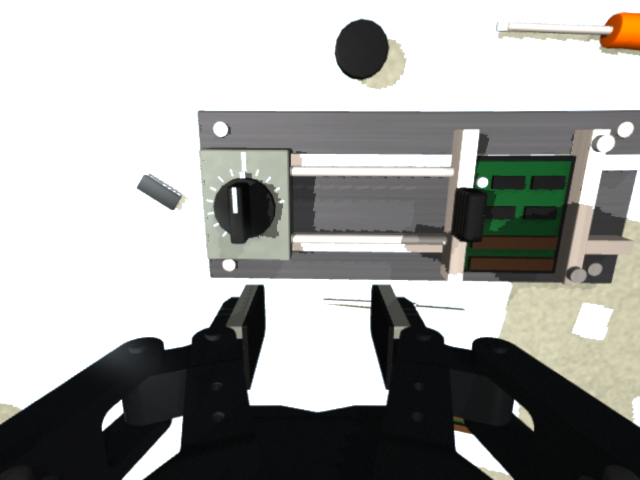

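The pointer line is at (235,188)-(236,213), the mark at (243,153)-(243,178), and the board is between the jaws at (517,213). I'll measure the dial angle and jaw gap.

```bash
python3 - <<'E'
from h import *
im=cv2.imread('pics/w3.png');c=np.load('pics/w3_c.npy',allow_pickle=True)
g=im.min(2)
def line(x0,x1,y0,y1,z):
    m=np.argwhere(g[y0:y1,x0:x1]>130)[:,::-1]+[x0,y0]
    v=cv2.fitLine(m.astype(np.float32),cv2.DIST_L2,0,.01,.01).ravel();print(len(m),m.min(0),m.max(0))
    a,b=m[:,1].min(),m[:,1].max();return ray(c,[[v[2]+(y-v[3])*v[0]/v[1],y] for y in(a,b)],z)
L=line(229,243,183,220,.081);M=line(239,248,150,180,.046)
ang=lambda P:np.degrees(np.arctan2(*(P[0]-P[1])[[1,0]]))
print(toH(L),toH(M),ang(L),ang(M))
ct=toW([[0,.14]])[0];f=lambda P:np.degrees(np.arctan2(*(P[:,:2].mean(0)-ct)[::-1]));print('about nominal axis',f(L),f(M))
J=ray(c,[[479,132],[464,278]],.053);E=ray(c,[[590,131],[586,283]],.053);print(toH(J),toH(E))
cv2.imwrite('pics/w3c.png',cv2.resize(cv2.convertScaleAbs(im[130:270,190:310],alpha=1.6),None,fx=5,fy=5,interpolation=cv2.INTER_CUBIC)[:600])
E
```

```text
107 [232 188] [237 212]
177 [239 151] [247 177]
[[0.01885049 0.14165504]
 [0.00178433 0.14150419]] [[0.04258474 0.14100856]
 [0.0226982  0.14289846]] 9.202272637066644 3.2670679151830555
about nominal axis 17.40032266108601 12.120747415831183
[[ 0.0572862  -0.03435464]
 [-0.05671431 -0.03594406]] [[ 0.05782731 -0.11278008]
 [-0.05937221 -0.13247423]]
```

View pics/w3c.png

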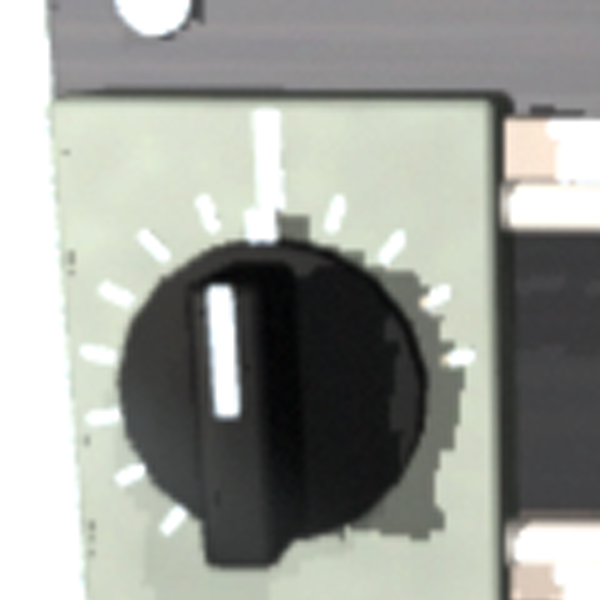

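```bash
python3 - <<'E'
from h import *
c=np.load('pics/w3_c.npy',allow_pickle=True)
N=toH(ray(c,[[242.4,175]],.051))[0];M=toH(ray(c,[[243.2,152.5],[244,170]],.046));print(N,M)
# tilt-cancelling: disc centre from block top ticks/disc outline, disc px crop (273,390)
D=toH(ray(c,[[190+273/5,130+392/5]],.055))[0];print(D)
a=lambda p:np.arctan2(*(p-D)[::-1]);print('dial ~',2.8-(a(N)-a(M.mean(0))))
s=env.observe();print(s['ft_force'],s['time_s'])
E
```

```text
[0.02477844 0.14152222] [[0.04145757 0.14114812]
 [0.02813778 0.14117137]]
[-0.00057428  0.14018219]
dial ~ 2.7748229712138217
[-0.33906675 -0.2352084   0.02849053] 15.8
```

```bash
python3 -c "
from rig import ticket
print(ticket.close_job())"
```

```text
the job is handed in; nothing more can be done
None
```

I closed the holder on the module, locked the dial at the long mark, and handed the job in; the hand-in gives no verdict.

- **Clamping:** I slid the jaw about 71 mm until it stopped dead. I pressed it home with about 11–15 N for roughly a second (last reading 14.7 N), and no reading passed 15 N. The last picture shows the module between the jaws.
- **Dial:** I turned it clockwise by about 127°. The white line on the bar gives about 2.79 rad and the pointer nose about 2.77, against a target of 2.80 ± 0.1. A cruder sight-line check about the nominal axis came out 5° (0.09 rad) short of the mark. I put that down to camera tilt and calibration error and did not use it.
- **Jaw gap:** From the last picture's jaw face and the earlier end-face measurement, the gap is about 80 mm. Re-measuring the end jaw in that last picture was unreliable: its two ends differed by 20 mm, probably because I picked the wrong edge of the bar. I relied on the dead stop and the earlier measurement.
- **Surroundings:** The gripper was open and clear above the holder at the end, with the force reading near zero. The loupe, screwdriver, tweezers and chip look undisturbed by eye; I did not measure them.

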